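# Grade the lime and the kumquat by tipping them onto the sorting board

### The arm

A 7-joint arm with a two-finger parallel gripper is mounted at the origin on the work surface. World frame = base frame: x ahead of the robot, y to its left, z up, the work surface at z = 0. Lengths are in m, angles in rad, forces in N, time in s.
With the tool pointing down it reaches from about 0.425 to 0.875 m from the base axis. Payload 9.9 kg.
Tool frame: the origin (TCP) lies on the centre line of the jaws, within the pads' length; the fingertips stand 22 mm ahead of it and the grasp point (between the pads) lies 3 mm ahead of it; z points along the fingers, y is the direction in which the jaws open and shut (so a half turn about z gives the same grasp; the last joint's range is limited). The gripper opens to 85 mm and grips with 20 to 120 N. Pads are 22 mm wide; open, the fingers measure 114 mm over their backs; the gripper's body (76 mm by 85 mm) begins 54 mm behind the grasp point. The pads swing forward as they close: fully open they stand 13 mm farther back than shut.
Start: joints at [-1.341, 0.576, 0.025, 1.437, -0.015, 1.129, -0.057], TCP at [0.208, 0.642, 0.253] pointing down, gripper open.
Joint ranges: [-2.76, 2.76], [-0.34, 2.15], [-1.52, 1.57], [0.19, 2.46], [-1.09, 4.23], [0.17, 1.99], [-2.82, 2.82]. Speed limits (rad/s): [2.22, 2.22, 3.01, 3.01, 3.14, 3.14, 3.14].

### API

Orientations are given as a rotation vector (axis times angle).
In Python, from cell import r gives the robot as it stands. Calls block until the motion is done:
- r.move_pose(position, orientation): joint-space move of the TCP to a pose.
- r.movel(position, rate=0.15, rotation=None, stop_force=None): straight line of the TCP; rotation=None keeps the orientation; rate is the mean speed in m/s. With stop_force (N) it stops when the force on the tool has changed by that much, and returns True; else False.
- r.set_joints(angles): joint-space move.
- r.set_gripper(opening, squeeze=None): finger opening in m; squeeze is the grip in N (None keeps the last); returns when the fingers have stopped.
- r.hold(seconds).
- r.solve_ik(position, orientation): joint angles nearest the present ones, or None.
- r.camera(name): name is "scene" or "side" or "wrist"; returns (picture, depth): 480x640x3 uint8, red, green, blue; 480x640 float32, m along the optical axis (not along the pixel's ray), 0 where there is no reading.
- r.get_calibration(name): a dict with "vertical_fov" (degrees; the focal length in pixels is half the picture's height over the tangent of half this angle, whatever the lens; pixels are square), "cx", "cy" (the principal point, pixels), "extrinsics" (4x4, takes a point from camera to world coordinates); the wrist camera has in their place "mount" (4x4, takes a point from camera to tool coordinates, whose origin is the TCP and whose axes are the flange's). Camera axes: x right, y down, z forward; pixel columns grow to the right and rows downward; lengths in m; the calibration is good to about 2 mm. A picture is of the moment at which its call begins: read the wrist's pose just before it. get_calibration takes no time and is no camera call.
A pose or a line that the arm cannot do raises r.MotionError and nothing moves.
- r.sign_off(): hands the job in, once; it reports no verdict.
Readings, each from a call of its own:
- r.get_t(): time.
- r.get_q(): joint angles.
- r.get_joint_velocities(): joint speeds.
- r.get_effort(): joint torques, N m.
- r.get_ee_pos(): TCP position.
- r.get_ee_rot(): TCP orientation.
- r.get_ft_force(): force on the tool from outside, world axes, zero at the start.
- r.get_ft_torque(): the same for the moment, N m.
- r.get_grip_width(): finger opening in m.
Only numpy, scipy, OpenCV 4.12 (cv2) and the standard library are available. Lean on these libraries where they do the work, as an engineer would, in place of code of your own. Each camera call takes 0.05 s, during which the arm holds its last target.

### The job

Pick up the red scoop by its upright grip with the lime and the kumquat in it, carry it to the high end of the dark wooden grading board and tip the two fruits out there, so that they roll down the board and sort themselves: the lime into the green tray at the foot, the kumquat between the steel rods into the yellow tray at the side. Then stand the empty scoop upright on the plywood again and let go.

Things in the scene. Friction and masses are not known exactly. Their poses are not given: they have to be found in the camera images.
- scoop: Loose red scoop: tray 110 long (x), 64 wide (y), walls 45 high, open at +x (mouth; lip at x 55, 13 up). Floor 6 up, the last 31 mm before the lip rise 12 degrees and hold fruit while level; mouth tipped down 35 degrees, it rolls out. Grip: upright post at the back, centred x -69, y 0, 36 (x) by 16 (y), 0 to 115 high; pinch its 16 mm above the walls. Origin: centre of tray underside, z up.
- grader: Fixed dark wooden sloped board, 340 long. x runs downhill, z up; origin on the plywood, mid-length, on the lane's centre line. Head deck: x -165 to -45, 129 high falling to 104, side walls 35 higher, 116 apart narrowing to 54, 8 mm lip at the top end. Tip fruit out at about x -125, y 0, from 20 to 50 above the deck. Then two steel rods with a 34 gap, x -45 to 75; trays: see fruits.
- lime: Green lime, ball of 46 mm diameter, 50 g, in the scoop at the start. Origin: its centre. Too big for the gap, it rolls along the rods into the green tray at the foot; inside of that tray in the grader's frame: x 80 to 165, y -40 to 48, floor 30 high, side walls 80, end wall 100.
- kumquat: Orange kumquat, ball of 26 mm diameter, 14 g, in the scoop at the start. Origin: its centre. It drops between the rods and rolls out sideways into the yellow tray; inside of that tray in the grader's frame: x -45 to 73, y -113 to -50, floor 10 high, walls 50 high.
There are look-alikes about, which are no part of the job. There is more than one size of the kumquat; the one meant has the size given above. There is more than one size of the scoop; the job needs the larger.

How it is judged:
By the outcome, as a careful person would: the job done as asked, in the order asked, and still so for the second after the job is handed in, with the robot touching nothing.
It also fails if it takes over 58 s, if anything falls off the work surface, if the arm or the gripper's body presses on something with over 40 N, if the wrist force passes 120 N, or if a joint passes its speed limit or range.

## Working session

There is one attempt and no reset: what is moved stays moved. The work goes in short steps, each a Python script; the robot and the scene stay as the last script left them, time stands still between calls to the robot, and variables do not carry over. Pictures are saved under pics/ and viewed, and the job is handed in when it is done.

```bash
ls; mkdir -p pics; cat > h.py <<'E'
from cell import r
import numpy as np, cv2
def snap(n,f=None):
    if n=='wrist':
        p,R=np.array(r.get_ee_pos()),np.array(r.get_ee_rot())
    im,d=r.camera(n); c=r.get_calibration(n)
    if n=='wrist':
        T=np.eye(4);T[:3,:3]=cv2.Rodrigues(R)[0] if R.size==3 else R;T[:3,3]=p
        E=T@np.array(c['mount'])
    else: E=np.array(c['extrinsics'])
    if f:
        cv2.imwrite('pics/%s.png'%f,im[:,:,::-1]); np.savez('pics/%s.npz'%f,im=im,d=d,E=E,K=[240/np.tan(np.radians(c['vertical_fov'])/2),c['cx'],c['cy']])
    return im,d,E
def load(f):
    z=np.load('pics/%s.npz'%f); return z['im'],z['d'],z['E'],z['K']
def pts(d,E,K):
    f,cx,cy=K; v,u=np.mgrid[:480,:640]
    P=np.stack([(u-cx)/f*d,(v-cy)/f*d,d],-1)
    return P@E[:3,:3].T+E[:3,3]
def ray(u,v,E,K,z):
    f,cx,cy=K; w=E[:3,:3]@np.array([(u-cx)/f,(v-cy)/f,1]); o=E[:3,3]
    return o+w*(z-o[2])/w[2]
E
python3 - <<'E'
from h import *
for n in('scene','side','wrist'): snap(n,n+'0'); print(n,r.get_calibration(n))
print(r.get_t(),r.get_ee_rot(),r.get_ft_force())
E
```

```text
pics
scene {'vertical_fov': 45.11479894328074, 'cx': 327.6103366210836, 'cy': 238.68153023612143, 'extrinsics': array([[ 0.27483034,  0.71373722, -0.64424177,  1.14010076],
       [ 0.96141019, -0.21277491,  0.17440551, -0.26578577],
       [-0.01259878, -0.66731253, -0.74467124,  0.78055044],
       [ 0.        ,  0.        ,  0.        ,  1.        ]])}
side {'vertical_fov': 55.32562822234555, 'cx': 325.0714864044012, 'cy': 246.14498420594808, 'extrinsics': array([[ 0.84426749, -0.38958898,  0.36801201,  0.23229936],
       [-0.53569194, -0.59335797,  0.60079985, -0.56243999],
       [-0.01570214, -0.70437685, -0.70965252,  0.62867695],
       [ 0.        ,  0.        ,  0.        ,  1.        ]])}
wrist {'vertical_fov': 71.5788520446227, 'cx': 320.5671340826662, 'cy': 237.23959658681042, 'mount': array([[ 9.28938164e-04, -9.53071290e-01, -3.02744536e-01,
         7.79236024e-02],
       [ 9.99999452e-01,  7.39379122e-04,  7.40745466e-04,
        -2.95375109e-04],
       [-4.82140248e-04, -3.02745058e-01,  9.53071454e-01,
        -1.20869789e-01],
       [ 0.00000000e+00,  0.00000000e+00,  0.00000000e+00,
         1.00000000e+00]])}
0.15 [-4.90798211e-01 -3.10283789e+00  2.01681282e-03] [1.27851866 0.11492597 0.05691921]
```

View pics/scene0.png

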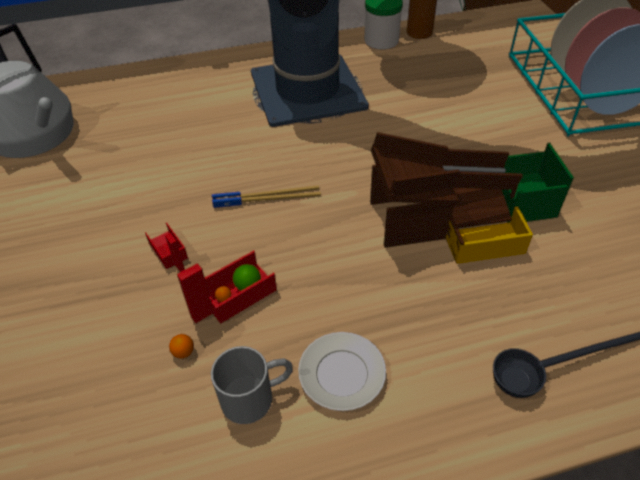

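View pics/side0.png

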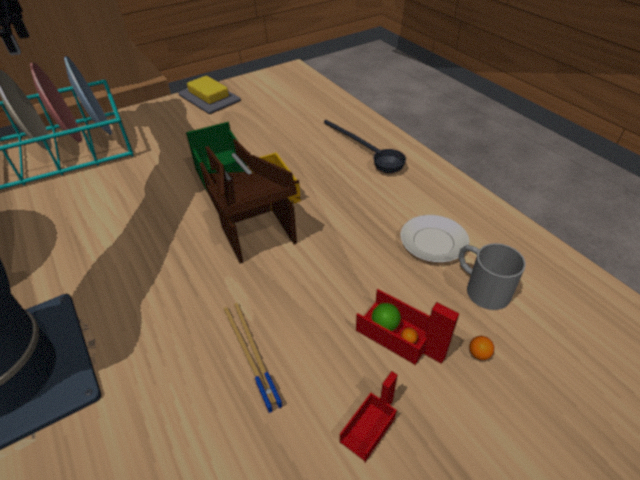

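View pics/wrist0.png

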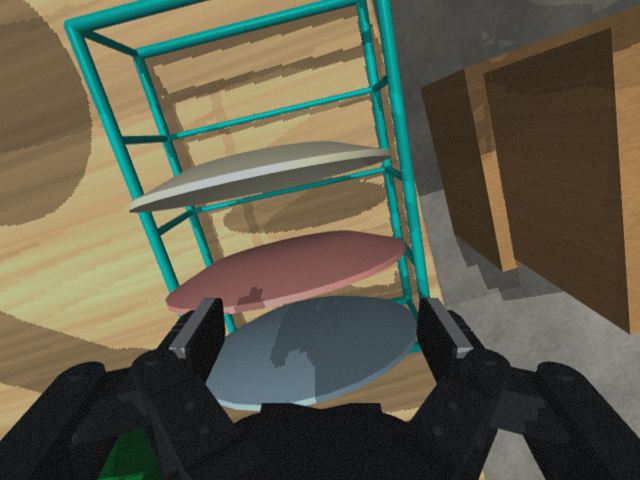

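Candidates in the scene view:
- **Scoop:** large red scoop holding fruit at (228,285), or the small empty red scoop at (167,245).
- **Kumquat:** the orange ball in the large scoop at (223,294), or the bigger loose one at (181,346).

I'm choosing the large scoop with the lime and the small orange ball. Next is a close crop to check that, then measurement.

```bash
python3 - <<'E'
from h import *
a=load('scene0')[0][215:365,130:290]; b=load('side0')[0][280:470,330:510]
a=cv2.resize(a,None,fx=2.4,fy=2.4,interpolation=2); b=cv2.resize(b,(400,360))
cv2.imwrite('pics/crop.png',np.hstack([a[:360],b])[:,:,::-1])
for n in('scene0','side0'):
    im,d,E,K=load(n); P=pts(d,E,K); h=cv2.cvtColor(im,cv2.COLOR_RGB2HSV)
    red=((h[...,0]<5)|(h[...,0]>174))&(h[...,1]>180)&(h[...,2]>50)
    k,l,s,c=cv2.connectedComponentsWithStats(red.astype(np.uint8))
    for i in range(1,k):
        if s[i,4]<150: continue
        Q=P[(l==i)&(d>0)]; print(n,s[i],'z',np.percentile(Q[:,2],[2,50,98,100]).round(3),'mean',Q.mean(0).round(3))
        T=Q[Q[:,2]>0.105]
        if len(T)>20:
            print(' top',len(T)); T=T[T[:,2]>T[:,2].max()-.006];print(cv2.minAreaRect((T[:,:2]*1000).astype(np.float32)),len(T),T.mean(0).round(4))
        T=Q[(Q[:,2]>0.037)&(Q[:,2]<.05)]
        print(' rim',cv2.minAreaRect((T[:,:2]*1000).astype(np.float32)))
    for nm,lo,hi in(('orange',6,16),('green',40,75),('yellow',20,32)):
        m=(h[...,0]>=lo)&(h[...,0]<=hi)&(h[...,1]>(215 if nm!='green' else 150))&(h[...,2]>60)
        k,l,s,c=cv2.connectedComponentsWithStats(m.astype(np.uint8))
        for i in range(1,k):
            if s[i,4]<80: continue
            Q=P[(l==i)&(d>0)]; print(n,nm,s[i],c[i].round(1),np.median(Q,0).round(3),'max',np.percentile(Q,99,axis=0).round(3),'min',np.percentile(Q,1,axis=0).round(3))
E
```

```text
scene0 [ 146  226  130   97 4226] z [0.005 0.033 0.117 0.119] mean [ 0.533 -0.3    0.041]
 top 299
((570.1535034179688, -323.94757080078125), (18.05852508544922, 35.29387664794922), 20.010650634765625) 211 [ 0.5709 -0.3242  0.1168]
 rim ((514.306396484375, -275.8330383300781), (153.68353271484375, 143.7306671142578), 7.57372522354126)
scene0 orange [215 285  16  17 203] [222.2 293.1] [ 0.555 -0.286  0.029] max [ 0.564 -0.273  0.036] min [ 0.524 -0.297  0.006]
scene0 orange [170 334  23  24 407] [181.2 346.3] [ 0.639 -0.36   0.033] max [ 0.647 -0.345  0.04 ] min [ 0.621 -0.376  0.016]
scene0 green [366   0  20   9 118] [374.2   3. ] [-0.15   0.21   0.112] max [-0.126  0.241  0.116] min [-0.168  0.195  0.109]
scene0 green [517 181  35  11 239] [531.7 186.3] [0.475 0.306 0.032] max [0.531 0.34  0.084] min [0.46  0.257 0.029]
scene0 green [233 265  25  23 417] [244.9 275.4] [ 0.545 -0.244  0.048] max [ 0.558 -0.225  0.055] min [ 0.526 -0.262  0.035]
scene0 yellow [ 446  207   87   56 2611] [492.2 239.9] [0.586 0.187 0.023] max [0.599 0.244 0.053] min [0.525 0.114 0.004]
side0 [ 357  290 
[... 426 characters left out ...]
114746094, -355.2167053222656), (7.967240810394287, 19.41018295288086), 80.77688598632812)
side0 orange [401 327  17  16 172] [409.5 334.7] [ 0.55  -0.289  0.028] max [ 0.566 -0.265  0.045] min [ 0.53  -0.301  0.006]
side0 orange [470 336  23  24 367] [481.  347.8] [ 0.622 -0.365  0.03 ] max [ 0.64  -0.349  0.038] min [ 0.613 -0.38   0.015]
side0 green [216 151  19  14 164] [225.2 156.9] [0.505 0.317 0.03 ] max [0.526 0.339 0.058] min [0.485 0.25  0.027]
side0 green [373 304  27  26 508] [386.4 315.6] [ 0.533 -0.25   0.045] max [ 0.552 -0.228  0.052] min [ 0.518 -0.265  0.03 ]
side0 yellow [261 154  27  17 141] [274.7 159.9] [0.591 0.235 0.043] max [0.596 0.24  0.109] min [0.536 0.132 0.024]
```

View pics/crop.png

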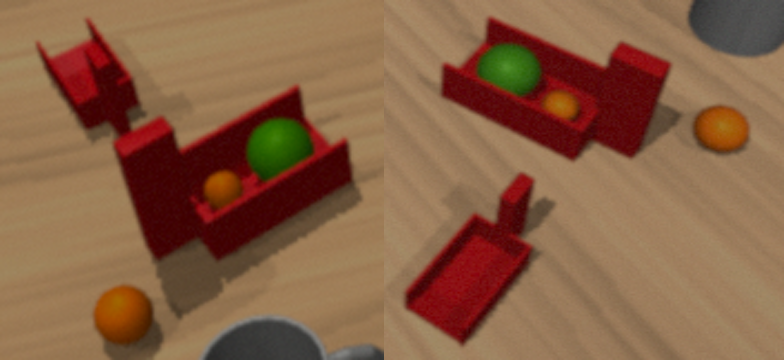

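The crop confirms the choice. The large scoop holds the lime and a 26 mm orange ball, and the loose ball is visibly larger. Now I'll locate the grader.

```bash
python3 - <<'E'
from h import *
S=2000; x0,y0=.36,-.06
out=[]
for n in('scene0','side0'):
    im,d,E,K=load(n); P=pts(d,E,K)
    m=(d>0)&(P[...,0]>x0)&(P[...,0]<.66)&(P[...,1]>y0)&(P[...,1]<.38)&(P[...,2]>.015)&(P[...,2]<.2)
    Q=P[m];C=im[m]; o=Q[:,2].argsort(); Q=Q[o];C=C[o]
    img=np.zeros((600,880//1,3),np.uint8); hz=np.zeros((600,880),np.uint8)
    for q,c in zip(Q,C):
        v=int((q[0]-x0)*S);u=int((q[1]-y0)*S); img[v-2:v+3,u-2:u+3]=np.minimum(c*2.0,255); hz[v-2:v+3,u-2:u+3]=int(min(q[2],.18)*1400)
    img=cv2.resize(img,(800,545)); hz=cv2.resize(cv2.applyColorMap(hz,cv2.COLORMAP_JET),(800,545))
    cv2.imwrite('pics/top_%s.png'%n,img[:,:,::-1]);cv2.imwrite('pics/topz_%s.png'%n,hz)
a=load('scene0')[0][120:270,355:585]
cv2.imwrite('pics/g1.png',cv2.resize(np.clip(a*1.8,0,255).astype(np.uint8),None,fx=3.4,fy=3.4,interpolation=2)[:,:,::-1])
E
```

```text
(no output)
```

View pics/top_scene0.png

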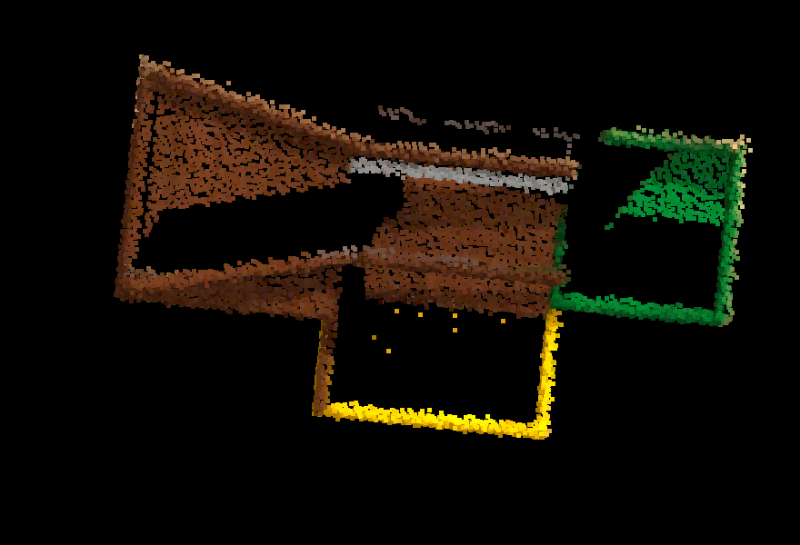

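View pics/g1.png

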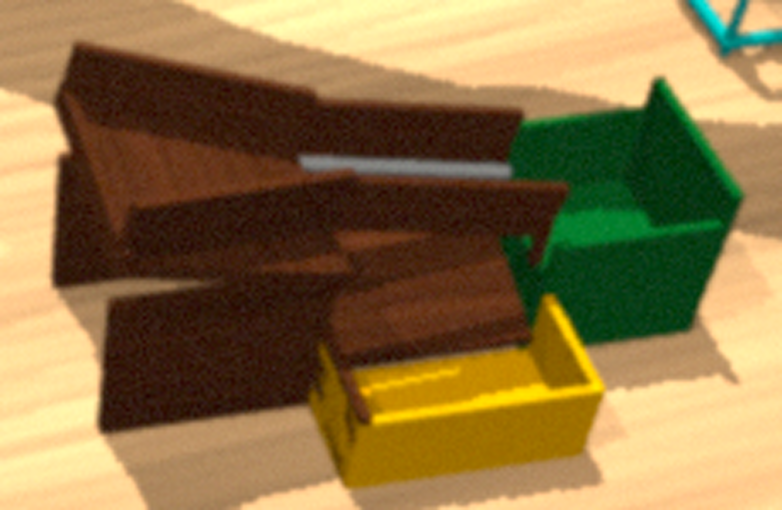

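View pics/top_side0.png

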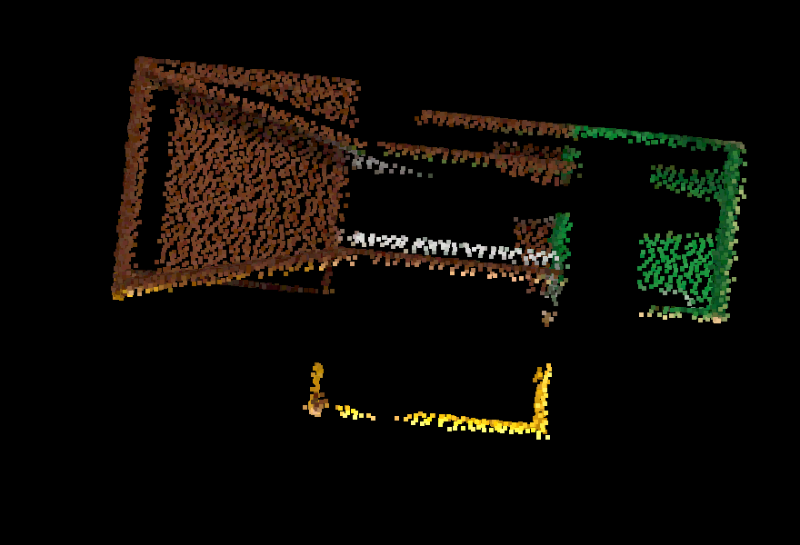

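```bash
cat >> h.py <<'E'
def gframe(a,o):  # a heading rad, o origin xy
    return np.array([[np.cos(a),-np.sin(a)],[np.sin(a),np.cos(a)]]),np.array(o)
E
python3 - <<'E'
from h import *
a=np.radians(84.3); R,_=gframe(a,(0,0))
head=np.array([.4574,.011]); o=head+R@np.array([.168,0]); print('o',o)
for n in('scene0','side0'):
    im,d,E,K=load(n); P=pts(d,E,K)
    m=(d>0)&(P[...,0]>.36)&(P[...,0]<.66)&(P[...,1]>-.06)&(P[...,1]<.38)&(P[...,2]>.015)&(P[...,2]<.2)
    Q=P[m];G=np.c_[(Q[:,:2]-o)@R,Q[:,2]]*1000
    h=cv2.cvtColor(im,cv2.COLOR_RGB2HSV)[m]
    def edge(name,sel,ax):
        q=G[sel]; 
        if len(q)<15: print(n,name,len(q));return
        k=np.polyfit(q[:,1-ax],q[:,ax],1); print(n,name,len(q),'val',np.median(q[:,ax]).round(1),'pct',np.percentile(q[:,ax],[3,97]).round(1),'slope deg',np.degrees(np.arctan(k[0])).round(2),'z',np.percentile(q[:,2],[5,95]).round(1))
    x,y,z=G.T
    edge('headend',(x<-155)&(x>-185)&(z>125)&(abs(y)<45),0)
    edge('wall+',(x>-35)&(x<65)&(y>15)&(y<45)&(z>100),1)
    edge('wall-',(x>-35)&(x<65)&(y<-15)&(y>-45)&(z>100),1)
    edge('greenend',(x>150)&(x<185)&(z>70)&(abs(y)<35),0)
    edge('yellowside',(x>-35)&(x<60)&(y<-105)&(y>-130)&(z>44),1)
    edge('yellowend',(x>60)&(x<90)&(y<-60)&(y>-105)&(z>44)&(z<60),0)
    edge('deck',(x>-150)&(x<-60)&(abs(y)<15)&(z>90)&(z<135),1)
    s=(x>-150)&(x<-60)&(abs(y)<15)&(z>90)&(z<135); print('deck z(x)',np.polyfit(x[s],z[s],1), 'z at -125',np.polyval(np.polyfit(x[s],z[s],1),-125))
    for sgn in(1,-1):
        s=(x>-155)&(x<-60)&(sgn*y>20)&(sgn*y<80)&(z>np.interp(x,[-165,-45],[164,139])-4); k=np.polyfit(x[s],y[s],1);print('head wall',sgn,s.sum(),np.polyval(k,[-165,-45]).round(1),z[s].max().round(1))
    # mug, etc clutter along the path
    s=(d>0)&(P[...,2]>.02)&(P[...,0]>.6)&(P[...,0]<.85)&(P[...,1]>-.34)&(P[...,1]<-.1)
    q=P[s]; print('mug',q.min(0).round(3),q.max(0).round(3))
E
```

```text
o [0.47408572 0.17816934]
scene0 headend 291 val -165.1 pct [-168.1 -155.6] slope deg 0.87 z [126.5 140. ]
scene0 wall+ 653 val 27.4 pct [24.  32.1] slope deg 0.36 z [101.2 129.4]
scene0 wall- 658 val -32.6 pct [-35.  -27.6] slope deg -0.32 z [101.6 130. ]
scene0 greenend 432 val 162.8 pct [160.8 167.7] slope deg 0.33 z [ 72.5 102.6]
scene0 yellowside 272 val -117.1 pct [-119.8 -112.8] slope deg -0.47 z [44.8 53.4]
scene0 yellowend 108 val 70.8 pct [68.6 74.8] slope deg -0.29 z [44.7 53.5]
scene0 deck 378 val 4.3 pct [-11.5  14. ] slope deg 7.46 z [110.2 127.1]
deck z(x) [-0.21437173 95.62794634] z at -125 122.4244131886546
head wall 1 290 [60.5 30.2] 165.4
head wall -1 277 [-62.2 -32.9] 165.3
mug [ 0.671 -0.32   0.02 ] [ 0.798 -0.1    0.09 ]
side0 headend 411 val -166.9 pct [-169.8 -161. ] slope deg 0.39 z [125.7 137.3]
side0 wall+ 127 val 31.1 pct [25.8 31.8] slope deg -0.04 z [101.6 128.3]
side0 wall- 167 val -28.7 pct [-34.3 -27.8] slope deg -1.19 z [101.4 128.2]
side0 greenend 423 val 161.6 pct [158.5 166.1] slope deg 0.27 z [71.5 99.6]
side0 yellowside 65 val -116.2 pct [-119.5 -114. ] slope deg 0.69 z [46.  50.8]
side0 yellowend 38 val 70.3 pct [66.3 72.4] slope deg 1.38 z [44.6 51. ]
side0 deck 352 val 0.5 pct [-13.7  14.3] slope deg -0.09 z [106.8 123.9]
deck z(x) [-0.21471956 93.18341649] z at -125 120.02336131945512
head wall 1 95 [60.5 30. ] 162.3
head wall -1 132 [-60.9 -31.5] 162.0
mug [ 0.672 -0.322  0.02 ] [ 0.798 -0.138  0.088]
```

```bash
cat >> h.py <<'E'
from scipy.spatial.transform import Rotation as Ro
AS=np.radians(110.8); POST=np.array([.5698,-.3247])
RG,_=gframe(np.radians(84.2),(0,0)); OG=np.array([.4741,.1782])+RG@np.array([-.003,-.001])
GZ=.088
FL=np.diag([1.,-1,-1])
# pose of tool given scoop pose: heading a, pitch p (mouth down +), anchor point of scoop frame `loc` at world `w`
TL=np.array([-.069,0,GZ+.003])
def tool(a,p,loc,w,flip=1):
    Rs=Ro.from_euler('ZY',[a,p]).as_matrix()
    F=np.diag([1.,-1,-1]) if flip==1 else np.diag([-1.,1,-1])
    return np.array(w)+Rs@(TL-np.array(loc)), Ro.from_matrix(Rs@F).as_rotvec()
LIP=np.array([.055,0,.013])
def gw(x,y,z): return np.r_[OG+RG@np.array([x,y]),z]
AG=np.radians(84.2)
E
python3 - <<'E'
from h import *
r_=lambda q:None if q is None else np.round(q,2)
for fl in(1,-1):
    print('flip',fl)
    p,o=tool(AS,0,[-.069,0,0],[*POST,0],fl); print('grasp',p.round(3),r_(r.solve_ik(p,o)))
    p,o=tool(AS,0,[-.069,0,0],[*POST,.18],fl); print('up',p.round(3),r_(r.solve_ik(p,o)))
    for t in(0,15,30,40,48):
        p,o=tool(AG,np.radians(t),LIP,gw(-.125,0,.157),fl); print(t,p.round(3),r_(r.solve_ik(p,o)))
    p,o=tool(AG,0,LIP,gw(-.125,0,.26),fl); print('hi',p.round(3),r_(r.solve_ik(p,o)))
E
```

```text
flip 1
grasp [ 0.57  -0.325  0.091] [ 0.15  0.78  0.52  1.68 -0.5   0.82  1.26]
up [ 0.57  -0.325  0.271] [-0.04  0.7   0.93  1.49 -0.57  1.25  1.33]
0 [ 0.45  -0.073  0.235] [-0.54  0.37  0.83  2.03 -0.35  0.88  0.38]
15 [ 0.452 -0.048  0.264] [-0.72  0.33  0.72  1.99  0.06  0.93 -0.16]
30 [ 0.455 -0.017  0.287] [-0.89  0.39  0.68  1.93  0.28  1.09 -0.48]
40 [0.458 0.006 0.296] [-1.01  0.49  0.73  1.89  0.34  1.19 -0.57]
48 [0.46  0.026 0.301] [-1.08  0.58  0.76  1.85  0.37  1.26 -0.62]
hi [ 0.45  -0.073  0.338] [-0.63  0.24  0.87  1.86 -0.2   1.13  0.22]
flip -1
grasp [ 0.57  -0.325  0.091] [-0.1   1.03  1.13  1.69 -1.02  1.14 -1.44]
up [ 0.57  -0.325  0.271] [-0.14  0.9   1.36  1.49 -0.88  1.46 -1.55]
0 [ 0.45  -0.073  0.235] [-0.76  0.63  1.37  2.04 -0.72  1.08 -2.3 ]
15 [ 0.452 -0.048  0.264] [-0.14  0.26 -0.06  1.97  0.31  1.01  2.66]
30 [ 0.455 -0.017  0.287] [-0.26  0.33 -0.19  1.91  0.53  1.25  2.33]
40 [0.458 0.006 0.296] [-0.33  0.41 -0.27  1.87  0.62  1.43  2.17]
48 [0.46  0.026 0.301] [-0.38  0.48 -0.33  1.83  0.68  1.58  2.06]
hi [ 0.45  -0.073  0.338] [-0.86  0.44  1.38  1.87 -0.46  1.22 -2.58]
```

```bash
python3 - <<'E'
from h import *
p=np.array(r.get_ee_pos()); r.movel(p+[0.03,-.03,.12],rate=.3)
p,o=tool(AS,0,[-.069,0,0],[*POST,.2]); r.move_pose(p,o)
print(r.get_t(),r.get_ee_pos(),r.get_q())
r.set_gripper(.06,squeeze=90); print(r.get_t(),r.get_grip_width())
snap('wrist','w1')
im,d,E,K=load('w1'); P=pts(d,E,K); h=cv2.cvtColor(im,cv2.COLOR_RGB2HSV)
red=((h[...,0]<5)|(h[...,0]>174))&(h[...,1]>150)&(d>0)
T=P[red&(P[...,2]>.1)&(P[...,2]<.13)]; print(len(T),np.percentile(T[:,2],[5,50,95]).round(4)); T=T[T[:,2]>np.median(T[:,2])-.004]
print(cv2.minAreaRect((T[:,:2]*1000).astype(np.float32)),T.mean(0))
T=P[red&(P[...,2]>.038)&(P[...,2]<.052)&(np.hypot(P[...,0]-.545,P[...,1]+.26)<.09)];print('rim',cv2.minAreaRect((T[:,:2]*1000).astype(np.float32)))
E
```

```text
4.2 [ 0.57032848 -0.32393414  0.29091036] [-0.06413617  0.70531752  1.00380742  1.45536235 -0.60192319  1.30991602
  1.35008508]
4.575 0.06000574589419566
641 [0.11   0.1152 0.1162]
((568.1052856445312, -322.51324462890625), (14.713183403015137, 34.486106872558594), 21.20660972595215) [ 0.56818182 -0.32191112  0.11514284]
rim ((543.135498046875, -259.3425598144531), (63.95470428466797, 108.84585571289062), 21.618501663208008)
```

View pics/w1.png

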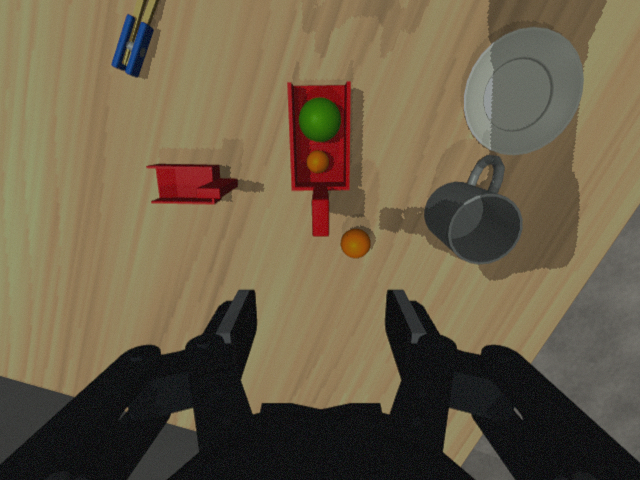

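The wrist view shows the post top at (320,215), lime at (320,120) and kumquat at (318,161). The loose ball at (355,243) is clear of the fingers. I'll refine the post position to (0.569, -0.3235), heading 111.2°, then grasp.

```bash
sed -i 's/^AS=.*/AS=np.radians(111.2); POST=np.array([.569,-.3235])/' h.py; python3 - <<'E'
from h import *
p,o=tool(AS,0,[-.069,0,0],[*POST,.08]); r.move_pose(p,o)
p,o=tool(AS,0,[-.069,0,0],[*POST,.0]); s=r.movel(p,rate=.12,rotation=o,stop_force=15)
print(s,r.get_t(),r.get_ee_pos(),r.get_ft_force())
r.set_gripper(0.0,squeeze=90); print('w',r.get_grip_width(),r.get_ft_force(),r.get_ee_pos())
p2=np.array(r.get_ee_pos()); np.save('grasp.npy',np.r_[p2,r.get_ee_rot()])
r.movel(p2+[0,0,.06],rate=.08); print(r.get_t(),r.get_grip_width(),r.get_ft_force())
snap('wrist','w2'); snap('side','s2')
E
```

```text
False 5.9917 [ 0.56929825 -0.3240642   0.09188876] [ 1.1299047  -0.67409716  0.13212571]
w 0.01496023055640078 [-1.10878088  0.33605922  5.74004914] [ 0.56924983 -0.32379355  0.09165624]
7.375 0.01501990410404987 [-0.6518747   0.0582733  -2.74334239]
```

View pics/w2.png

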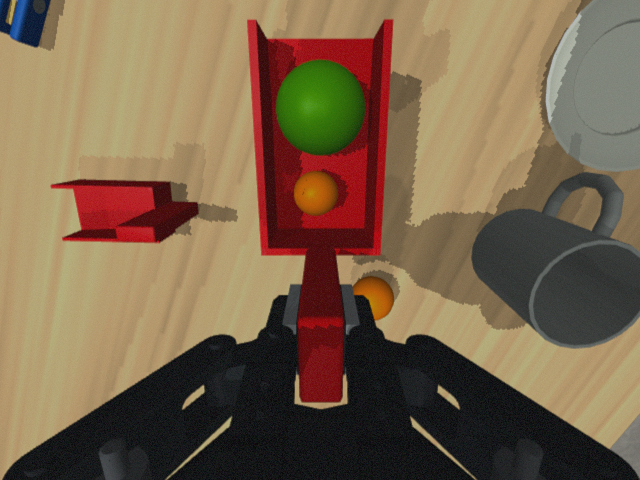

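View pics/s2.png

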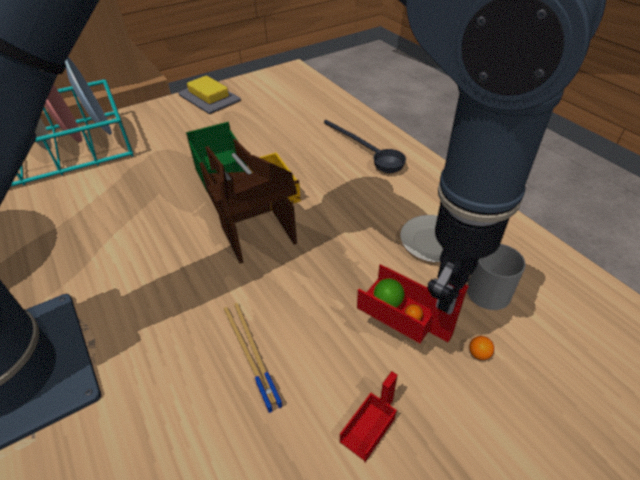

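The scoop is lifted with both fruits in it: lime at (320,107), kumquat at (316,193) in the wrist view. I'll check that it hangs level, then carry it.

```bash
cat >> h.py <<'E'
def pitch(f,zexp):
    im,d,E,K=load(f); P=pts(d,E,K); h=cv2.cvtColor(im,cv2.COLOR_RGB2HSV)
    red=((h[...,0]<5)|(h[...,0]>174))&(h[...,1]>150)&(d>0)
    p=np.array(E[:3,3]); 
    return P[red]
E
python3 - <<'E'
from h import *
Q=pitch('w2',0)
g=np.load('grasp.npy'); Rs=Ro.from_rotvec(g[3:]).as_matrix()@FL
L=(Q-(g[:3]+[0,0,.06]))@Rs+TL   # scoop-frame if no slip
L*=1000
# rim tops
for sy in(1,-1):
    s=(sy*L[:,1]>27)&(sy*L[:,1]<38)&(L[:,2]>36)&(L[:,2]<56)&(L[:,0]>-50)&(L[:,0]<55)
    k=np.polyfit(L[s,0],L[s,2],1); print(s.sum(),'rim z',k, L[s,1].mean(),'deg',np.degrees(np.arctan(k[0])))
s=(abs(L[:,1])<25)&(L[:,0]>-48)&(L[:,0]<15)&(L[:,2]<20); k=np.polyfit(L[s,0],L[s,2],1);print('floor',s.sum(),k,np.degrees(np.arctan(k[0])))
E
```

```text
2367 rim z [2.18701456e-03 4.32877730e+01] 30.18423850212947 deg 0.12530650397978355
2424 rim z [2.44037480e-03 4.32390896e+01] -28.777252906820735 deg 0.13982289885404306
floor 4633 [1.85022784e-03 5.24291662e+00] 0.10601012548516453
```

```bash
python3 - <<'E'
from h import *
g=np.load('grasp.npy')
r.movel([g[0],g[1],.34],rate=.15); print(r.get_t())
p,o=tool(AG,0,LIP,gw(-.125,0,.257)); 
r.movel(p,rate=.12,rotation=o); print(r.get_t(),r.get_ee_pos(),p)
snap('wrist','w3')
p,o=tool(AG,0,LIP,gw(-.125,0,.158)); 
r.movel(p,rate=.1,rotation=o); print(r.get_t(),r.get_ee_pos(),p,r.get_ft_force())
snap('wrist','w4'); snap('side','s4'); snap('scene','c4')
a=load('w4')[0]; b=load('c4')[0]; c=load('s4')[0]
cv2.imwrite('pics/m4.png',np.hstack([cv2.resize(a,(400,300)),cv2.resize(b[60:300,280:600],(400,300))])[:,:,::-1])
E
```

```text
8.8833
11.35 [ 0.44968253 -0.07300012  0.33505174] [ 0.44962869 -0.07261099  0.335     ]
12.5417 [ 0.44992072 -0.07279239  0.23643874] [ 0.44962869 -0.07261099  0.236     ] [ 0.40170744  0.48942659 -2.62778448]
```

View pics/m4.png

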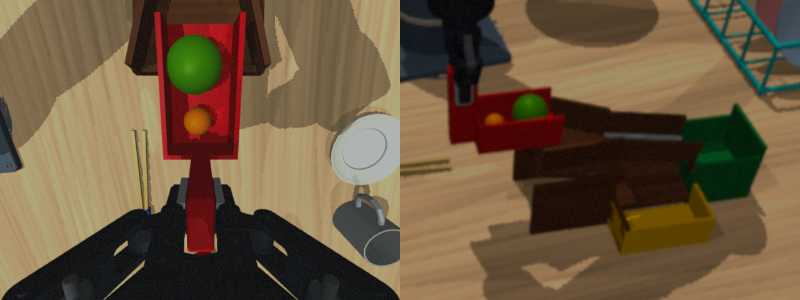

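View pics/s4.png

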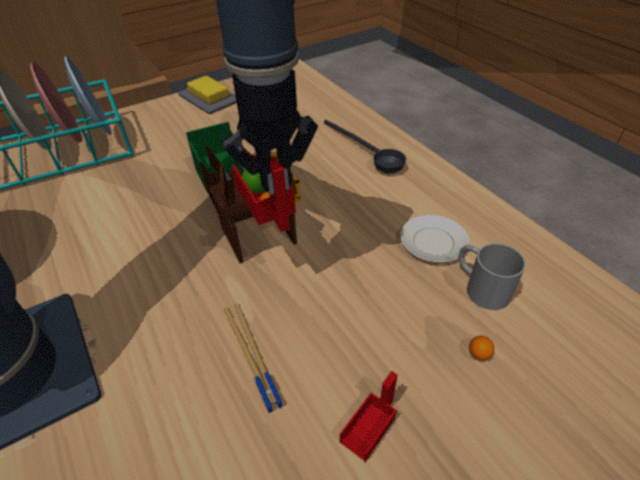

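The scoop is centred between the head walls and level, with both fruits in it. I'll tip it about the lip in small steps.

```bash
python3 - <<'E'
from h import *
ims=[]
for t in(7,14,18,22,26,30,34,38,42):
    p,o=tool(AG,np.radians(t),LIP,gw(-.125,0,.158)); r.movel(p,rate=.06 if t<20 else .08,rotation=o)
    if t>=14: ims.append(r.camera('scene')[0][80:260,320:600]); ims[-1]=cv2.putText(ims[-1].copy(),f'{t} {r.get_t():.2f}',(5,15),0,.5,(255,255,255))
r.hold(.4)
for k in range(1): ims.append(snap('scene','c5')[0][80:260,320:600])
print(r.get_t(),r.get_ft_force(),r.get_grip_width()); snap('wrist','w5');snap('side','s5')
while len(ims)%3: ims.append(ims[-1]*0)
g=np.vstack([np.hstack(ims[i:i+3]) for i in range(0,len(ims),3)]); f=min(800/g.shape[1],600/g.shape[0])
cv2.imwrite('pics/m5.png',cv2.resize(g,None,fx=f,fy=f)[:,:,::-1])
E
```

```text
16.4083 [-0.61119972  0.2646155  -2.46056062] 0.015329315595585664
```

View pics/m5.png

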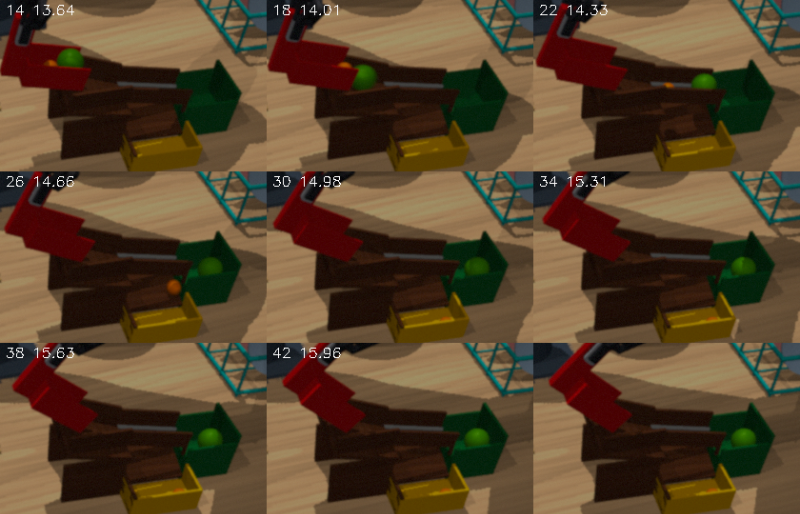

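View pics/w5.png

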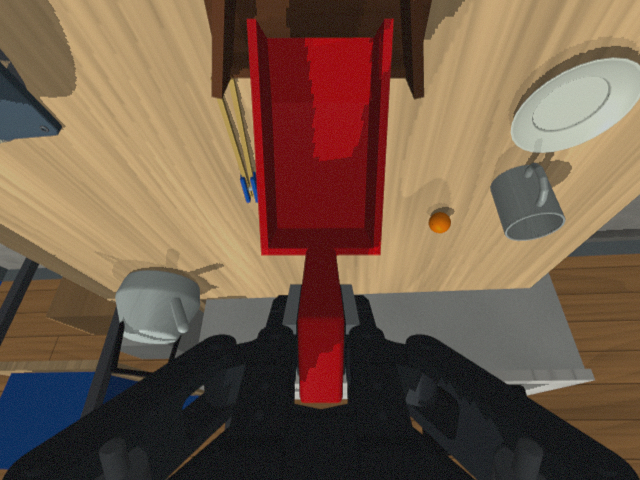

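View pics/c5.png

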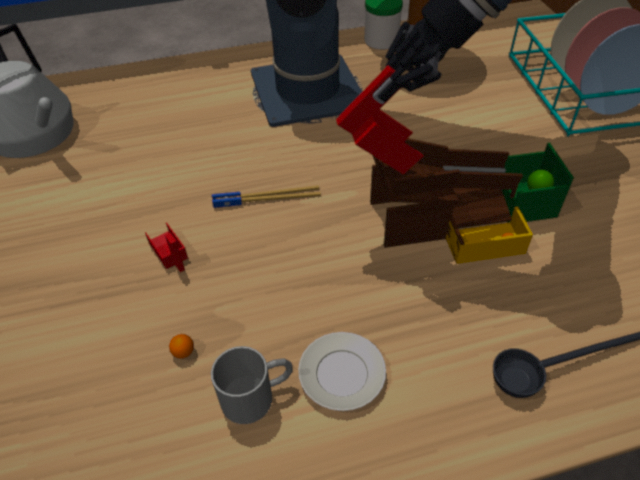

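The lime is in the green tray at (541,180), the kumquat is in the yellow tray at about (507,237), and the scoop is empty. I'll go back the same way and check the hang before lowering.

```bash
python3 - <<'E'
from h import *
for t in(28,14,0):
    p,o=tool(AG,np.radians(t),LIP,gw(-.125,0,.158+(42-t)*.0005)); r.movel(p,rate=.1,rotation=o)
p,o=tool(AG,0,LIP,gw(-.125,0,.257)); r.movel(p,rate=.15,rotation=o)
g=np.load('grasp.npy'); 
r.movel([g[0],g[1],.30],rate=.15,rotation=g[3:]); print(r.get_t())
r.movel([g[0],g[1],g[2]+.06],rate=.15,rotation=g[3:]); r.hold(.2)
print(r.get_t(),r.get_ee_pos(),r.get_ft_force()); pos=np.array(r.get_ee_pos()); rot=np.array(r.get_ee_rot())
snap('wrist','w6'); Q=pitch('w6',0)
Rs=Ro.from_rotvec(rot).as_matrix()@FL; print('tool tilt',np.degrees(np.arccos(Rs[2,2])))
L=((Q-pos)@Rs+TL)*1000
for sy in(1,-1):
    s=(sy*L[:,1]>27)&(sy*L[:,1]<38)&(L[:,2]>36)&(L[:,2]<56)&(L[:,0]>-50)&(L[:,0]<55)
    k=np.polyfit(L[s,0],L[s,2],1); print(s.sum(),k,np.degrees(np.arctan(k[0])))
E
```

```text
20.65
21.9917 [ 0.56955069 -0.32399325  0.152444  ] [ 1.2610521  -0.19345488 -1.84556088]
tool tilt 0.13229832920906834
2392 [1.04630253e-03 4.35870869e+01] 0.059948697298612984
2443 [1.86470853e-03 4.35844616e+01] 0.10683980504158731
```

View pics/w6.png

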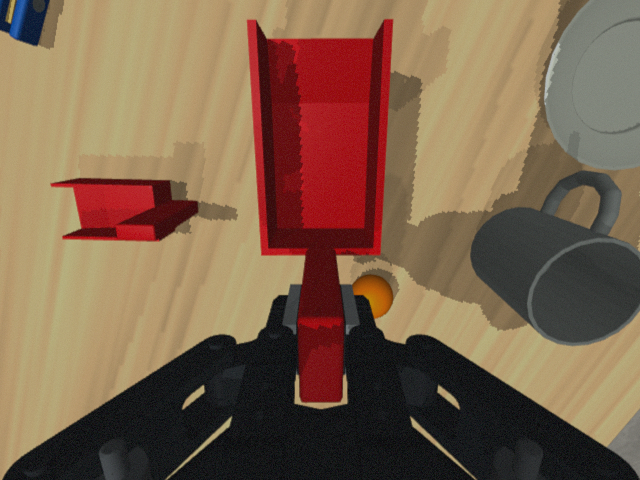

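The scoop is empty, level and hasn't slipped in the grip. I'll lower it to contact, release it, retreat and check.

```bash
python3 - <<'E'
from h import *
g=np.load('grasp.npy')
r.movel([g[0],g[1],g[2]+.01],rate=.1,rotation=g[3:])
s=r.movel([g[0],g[1],g[2]-.002],rate=.02,rotation=g[3:],stop_force=4); print(s,r.get_ee_pos()[2],g[2],r.get_ft_force())
r.set_gripper(.05); print('w',r.get_grip_width()); p=np.array(r.get_ee_pos())
r.movel(p+[0,0,.15],rate=.12); r.hold(.3)
print(r.get_t()); snap('wrist','w7');snap('scene','c7');snap('side','s7')
im,d,E,K=load('w7'); P=pts(d,E,K); h=cv2.cvtColor(im,cv2.COLOR_RGB2HSV)
red=((h[...,0]<5)|(h[...,0]>174))&(h[...,1]>150)&(d>0)
T=P[red&(P[...,2]>.1)&(P[...,2]<.13)];print('post top',np.median(T,0))
T=P[red&(P[...,2]>.038)&(P[...,2]<.052)&(np.hypot(P[...,0]-.545,P[...,1]+.26)<.09)];print('rim',cv2.minAreaRect((T[:,:2]*1000).astype(np.float32)),np.percentile(T[:,2],[5,50,95]))
for n in('c7','s7'):
    im,d,E,K=load(n); P=pts(d,E,K); h=cv2.cvtColor(im,cv2.COLOR_RGB2HSV)
    for nm,lo,hi in(('orange',6,16),('lime',40,60)):
        m=(h[...,0]>=lo)&(h[...,0]<=hi)&(h[...,1]>200)&(h[...,2]>60)&(d>0)&(P[...,1]>.05)&(P[...,0]>.35)&(P[...,1]<.4)
        k,l,st,c=cv2.connectedComponentsWithStats(m.astype(np.uint8))
        for i in range(1,k):
            if st[i,4]<12: continue
            q=np.median(P[l==i],0); print(n,nm,st[i],'grader frame',(RG.T@(q[:2]-OG)).round(3),q[2].round(3))
a=load('c7')[0][120:270,400:600]; b=load('c7')[0][200:350,130:330]
cv2.imwrite('pics/m7.png',np.hstack([cv2.resize(np.clip(a*1.6,0,255).astype(np.uint8),(400,300)),cv2.resize(b,(400,300))])[:,:,::-1])
E
```

```text
True 0.09163049909904342 0.09165623629466774 [-1.09470926  1.7172757   6.1696922 ]
w 0.049880888174432834
25.3417
post top [ 0.56785794 -0.32079951  0.11513544]
rim ((543.6510009765625, -259.3450012207031), (63.92055892944336, 109.56159210205078), 21.274089813232422) [0.03989497 0.04515659 0.0465369 ]
c7 orange [503 233   8   3  16] grader frame [ 0.044 -0.095] 0.036
c7 lime [527 169  27  20 406] grader frame [ 0.135 -0.007] 0.069
s7 lime [208 140  18  17 113] grader frame [ 0.128 -0.003] 0.067
```

View pics/m7.png

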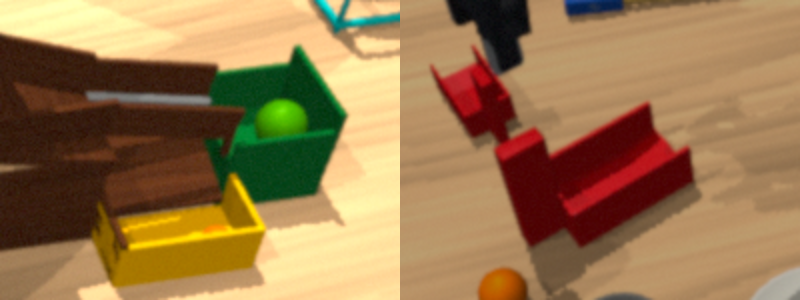

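View pics/s7.png

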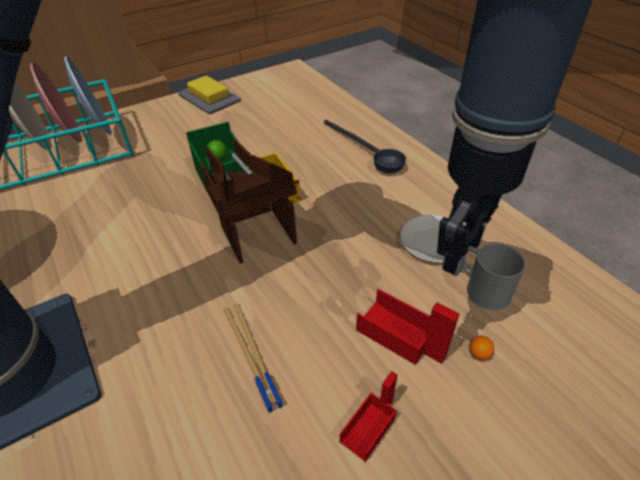

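The scoop stands upright and empty, and the gripper is clear. The lime is in the green tray and the kumquat is in the yellow tray. Handing in.

```bash
python3 - <<'E'
from h import *
print(r.get_ft_force(),r.get_t()); r.sign_off()
E
```

```text
[ 0.12210787 -0.28933725 -0.81703885] 25.4917
the job is handed in; nothing more can be done
```

The job is done and handed in at 25.5 s of the 58 s allowed. I gripped the large red scoop by its post, carried it level to the head of the board and tipped it about its lip. Both fruits rolled out and sorted themselves. I then set the scoop down where it came from and let go.

My last checks:
- **Lime:** it lies in the green tray at about x 130, y -5 mm in the grader's frame. Both fixed cameras agree to about 7 mm.
- **Kumquat:** it lies in the yellow tray at about x 44, y -95 mm. Only the scene camera could see it, as a small patch over the tray wall. The side view of it was blocked, so that position was not confirmed from a second view.
- **Scoop:** it stands upright and empty, with its post top at 115 mm and rim at 45 mm, within about 2 mm of where it started.
- **Gripper:** it was clear of everything, and no check failed.

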